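Vent and release the pressure cap of the steam cleaner

TASK

The little steam cleaner needs refilling, so release its red pressure cap. Turn the cap anticlockwise (seen from above) to its first stop without pushing it down and pause there for about a second so that any pressure can vent; then press it down, turn it on past the stop as far as it goes, and let go, so that the cap springs up and stays sitting loose on the neck. Leave the blue cap of the white water tank alone.

Things in the scene. Friction and masses are not known exactly. Their poses are not given: they have to be found in the camera images.
- red_cap_grip (a point): centre of the upright round grip hub on the red cap, on its turning axis. Hub: fluted, 30 mm across, 26 mm high, standing on the cap's flat round top (63 mm across), which lies 13 mm below this point; hub's top 13 mm above it (142 mm above the bench). White pointer line along -x. z is up; axes turn with the cap. It sits on the fixed steel steam cleaner, 94 mm across, with a black foot and a gauge.
- cap_turn (a joint): turn of the red cap, rad, growing anticlockwise from above. Starts locked at 0 to 0.1; first stop at about 0.6 (pointer at the yellow mark), passed only with the cap pressed down 4.5 mm or more. Held down it turns on to its end at 1.45 (green mark); beyond about 1.25 it is free to spring up, and once up it cannot turn back. Takes under 0.2 N m; at a stop the hub may slip in the fingers.
- cap_lift (a joint): height of the red cap, m, upward: 0 locked, -0.007 pressed right down, +0.006 sprung up and released. A spring pushes it up: it starts to go down at about 5 N and is right down at about 10 N. It only moves straight up and down and does not come off the neck.
- blue_cap (a joint): turn of the blue cap (same shape and height as the red one) on the fixed white plastic water tank, 100 mm across, beside the steam cleaner, on either side of it; rad, 0 closed, grows anticlockwise. To be left closed.
Mind the look-alikes: they are no part of the job. What is shaped like the part that bears red_cap_grip but purple is not meant.

How it is judged (in metres and radians):
On the way, in this order (a step that is already met when the one before it is completed fails the run):
1. the red cap is turned to its first stop and rests there for half a second, not pressed down (value of joint cap_turn between 0.45 and 0.85 rad and value of joint cap_lift above -0.003 m), for 0.5 s.
2. the red cap is pressed down by about 4 mm or more (value of joint cap_lift below -0.0035 m), for 0.1 s.
At the end, for the whole second after the job is handed in: The red cap is turned past its stop (beyond 1.05 rad) and has sprung up by more than 4 mm, sitting loose on the neck; the blue cap is still closed (turned less than 0.17 rad) (value of joint cap_turn above 1.05 rad and value of joint cap_lift above 0.004 m and value of joint blue_cap below 0.17 rad); the robot touches nothing.
It fails at once if the blue cap is turned by more than 0.17 rad (value of joint blue_cap above 0.17 rad).
It also fails if it takes over 35 s, if anything falls off the work surface, if the arm or the gripper's body presses on something with over 40 N, if the wrist force passes 120 N, or if a joint passes its speed limit or range.

ROBOT

A 7-joint arm with a two-finger parallel gripper is mounted at the origin on a cart in front of the work surface, level with it; the furniture and walls round the work are solid. World frame = base frame: x ahead of the robot, y to its left, z up, the work surface at z = 0. Lengths are in m, angles in degrees, forces in N, time in s.
With the tool pointing down it reaches from about 0.425 to 0.875 m from the base axis. Payload 4.7 kg.
Tool frame: the origin (TCP) lies at the very end of the fingers, on their centre line; the grasp point (between the pads) lies 19 mm behind it (env.grasp_offset is the distance from the TCP to the grasp point, in m); z points along the fingers, y is the line along which they close (so a half turn about z gives the same grasp; the last joint's range is limited). The gripper opens to 87 mm and grips with 3 to 60 N. Pads are 19 mm wide; open, the fingers measure 117 mm over their backs; the gripper's body (75 mm by 190 mm) begins 51 mm behind the grasp point.
Start: joints at [-74.135, 18.392, -4.016, 83.108, 1.295, 78.541, -3.26], TCP at [0.169, 0.628, 0.223] pointing down, gripper open.
Joint ranges: [-163.93, 163.93], [-17.29, 119.83], [-79.2, 71.16], [3.27, 140.29], [-89.18, 269.18], [5.43, 117.66], [-154.24, 154.24]. Speed limits (degrees/s): [147.25, 147.25, 180, 180, 180, 180, 180].

INTERFACE

Orientations are given as [roll, pitch, yaw] about the fixed x, y, z axes, in that order (R = Rz(yaw) Ry(pitch) Rx(roll)).
In Python, from cell import env gives the robot as it stands. The module is installed in compiled form; this text tells all that it offers.
- The arm moves only by the tool drive_tool, never from a script. Its argument "moves" is one flat list of numbers, 5 for each row, row after row: the shift along the tool's x, y, z in units of 40 mm (1.0 is 40 mm), then the turn about the tool's z in units of 10 degrees (1.0 is 10 degrees), then the finger opening in mm, from 0 to 87. A call has 1 to 5 rows; each row is the pose to reach, as a shift and turn from the pose commanded when the call began, along the tool's axes at that moment; what a row does not reach only later rows make up. A row lasts 1/8 s, in which the tool goes at most 62.5 mm and 10.7 degrees, less where a joint would pass 70% of its speed; a pose out of reach is approached as far as the arm can. A call with a gripper value outside its range is refused whole. The fingers move at their own pace and stop on an object; "squeeze" is the grip in N (left out, the last holds). Time passes only in rows, so rows that repeat a pose let the fingers close. It gives the time, the measured TCP pose, the force, the opening and the grip force at its end, in the units of the state.
- env.get_obs(): the state, without advancing time (a new reading comes with each control period).
- env.read_camera(name): name is "scene" or "top"; returns (picture, depth): 480x640x3 uint8, red, green, blue; 480x640 float32, m along the optical axis (not along the pixel's ray), 0 where there is no reading.
- env.camera_model(name): a dict with "K" (3x3 intrinsics, pixels), "rvec" (rotation vector, rad) and "tvec" (3), from world to camera coordinates, as OpenCV has them. Camera axes: x right, y down, z forward; pixel columns grow to the right and rows downward; lengths in m; the calibration is good to about 2 mm. A picture is of the moment at which its call begins. camera_model takes no time and is no camera call.
- env.sign_off(): hands the job in; it is judged then, once.
The state is a dict: "time_s": time; "qpos": joint angles; "joint_velocities": joint speeds; "effort": joint torques, N m; "tool_pos": TCP position; "tool_rot": TCP orientation; "force": force on the tool from outside, world axes, zero at the start; "wrist_torque": the same for the moment, N m; "grip_width": finger opening in m; "grasp_force": force on a finger pad.
Only numpy, scipy, OpenCV 4.12 (cv2) and the standard library are available. Lean on these libraries where they do the work, as an engineer would, in place of code of your own. Each camera call takes 0.05 s, during which the arm holds its last target. There are 200 camera calls.

## Working session

There is one attempt and no reset: what is moved stays moved. The work goes in short steps, Python scripts to look and compute and a tool call to move; the robot and the scene stay as the last step left them, time stands still between calls to the robot, and variables do not carry over. Pictures are saved under pics/ and viewed, at most 10 in all, crops included, and the job is handed in when it is done.

Besides the shell and the picture viewer there is one more tool, called after "Emit:" as a command line: name --argument value ..., lists and objects as JSON in quotes. drive_tool: Moves the arm, as the interface text tells. Its arguments: {"type":"object","properties":{"moves":{"type":"array","items":{"type":"number"}},"squeeze":{"type":"number"}},"required":["moves"]}

```bash
mkdir -p pics
cat > h.py <<'E'
import numpy as np, cv2
from cell import env
def cam(n):
    m=env.camera_model(n);R=cv2.Rodrigues(np.array(m["rvec"],float))[0];return np.array(m["K"]),R,np.array(m["tvec"],float).ravel()
def cast(n,uv,z):
    K,R,t=cam(n);d=R.T@np.linalg.inv(K)@np.array([uv[0],uv[1],1.]);c=-R.T@t
    return c+d*(z-c[2])/d[2]
def snap(n,f):
    p,d=env.read_camera(n);cv2.imwrite("pics/"+f,p[:,:,::-1]);return p,d
E
python3 - <<'E'
from h import *
for n in("top","scene"):
    p,d=snap(n,n+"1.png");np.savez("/tmp/"+n,p=p,d=d)
    K,R,t=cam(n);print(n,-R.T@t,K[0,0])
o=env.get_obs();print(o)
E
```

```text
top [ 0.40376279 -0.04466428  1.11283489] 613.9759627795406
scene [ 0.13813884 -0.75780111  0.57795253] 575.0800711560618
{'time_s': 0.1, 'qpos': array([-74.13450334,  18.43412317,  -4.01594713,  83.16677778,
         1.29484572,  78.54091214,  -3.259903  ]), 'joint_velocities': array([ 0.01552744, -0.08602414, -0.05543685, -0.06773085, -0.01726721,
        0.12986086, -0.00912244]), 'effort': array([-4.15322756e-04, -4.92572773e+01, -4.05802662e-01, -3.13398385e+01,
       -6.40331022e-02,  3.94393550e-02,  7.33284401e-05]), 'tool_pos': array([0.16877973, 0.62720127, 0.22158869]), 'tool_rot': array([-1.79903410e+02,  5.13252072e-03,  1.64944538e+02]), 'force': array([ 0.07251571,  0.8045966 , -0.2091535 ]), 'wrist_torque': array([-0.00264123,  0.07789589, -0.03432784]), 'grasp_force': 0.0, 'grip_width': 0.08679133159972278}
```

View pics/top1.png

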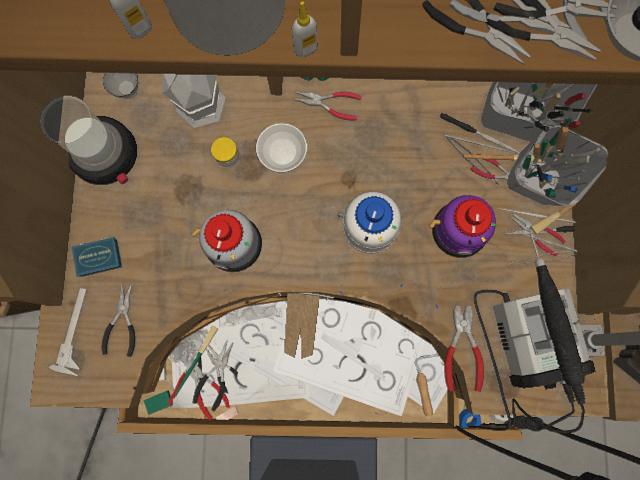

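View pics/scene1.png

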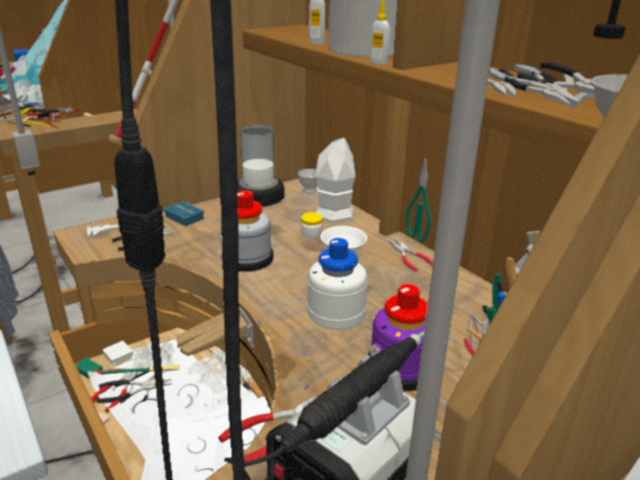

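The top view shows the steel steam cleaner with the red cap at about (222,232), the blue cap at (374,213), and the purple look-alike at (470,215). The scene view shows the red cap at (246,205), partly hidden by a cable. I'll measure the hub next.

Run:
```python
from h import *
p=np.load("/tmp/top.npz")["p"];d=np.load("/tmp/top.npz")["d"]
hsv=cv2.cvtColor(p,cv2.COLOR_RGB2HSV)
def blob(m,box):
    z=np.zeros(m.shape,np.uint8);x0,x1,y0,y1=box;z[y0:y1,x0:x1]=m[y0:y1,x0:x1]
    n,l,s,c=cv2.connectedComponentsWithStats(z);i=1+np.argmax(s[1:,4])
    ct=max(cv2.findContours((l==i).astype(np.uint8),0,1)[0],key=cv2.contourArea)
    return ct,cv2.minEnclosingCircle(ct)
K,R,t=cam("top")
m=(((hsv[...,0]<8)|(hsv[...,0]>172))&(hsv[...,1]>130)&(hsv[...,2]>80)).astype(np.uint8)
b=((hsv[...,0]>100)&(hsv[...,0]<125)&(hsv[...,1]>130)).astype(np.uint8)
for mm,box in((m,(185,265,195,275)),(b,(340,410,180,250)),(m,(430,500,180,250))):
    ct,(c,r)=blob(mm,box);print("disc",c,r,cast("top",c,.113)," ellipse",cv2.fitEllipse(ct))
# depth-based hub top: pixels with world z>0.135
v,u=np.mgrid[195:275,185:265];dd=d[195:275,185:265]
P=(np.linalg.inv(K)@np.stack([u*dd,v*dd,dd]).reshape(3,-1)).T-t;W=P@R
for lo,hi in((.135,.15),(.11,.122)):
    s=(W[:,2]>lo)&(W[:,2]<hi);w=W[s];print(s.sum(),w.mean(0),w.min(0),w.max(0),np.median(w[:,2]))
    pts=w[:,:2].astype(np.float32)*1000;print(cv2.minEnclosingCircle(pts))
crop=p[190:280,175:270,::-1];cv2.imwrite("pics/crop1.png",cv2.resize(crop,None,fx=6,fy=6,interpolation=cv2.INTER_CUBIC))
```

```text
disc (223.0, 232.5) 19.52572250366211 [0.59440423 0.13908629 0.113     ]  ellipse ((223.07748413085938, 232.38015747070312), (36.439029693603516, 37.495819091796875), 70.8768081665039)
disc (374.0867004394531, 214.42724609375) 18.6897029876709 [ 0.63056282 -0.1108397   0.113     ]  ellipse ((373.9100341796875, 214.32908630371094), (35.656375885009766, 35.92518997192383), 105.10987091064453)
disc (472.8018798828125, 216.8018798828125) 19.14117431640625 [ 0.63013562 -0.27603321  0.113     ]  ellipse ((472.64617919921875, 217.04798889160156), (35.51970672607422, 37.03221893310547), 120.45848846435547)
275 [0.59478903 0.13925794 0.14059535] [0.57999329 0.12492795 0.13511737] [0.61022731 0.15423923 0.14595527] 0.1406708379878778
((594.8950805664062, 139.50180053710938), 15.597723960876465)
784 [0.59257987 0.13818696 0.11444096] [0.56337773 0.10817179 0.1100147 ] [0.62652693 0.17130361 0.12096509] 0.1143979169488297
((594.8638305664062, 139.5), 32.655521392822266)
```

View pics/crop1.png

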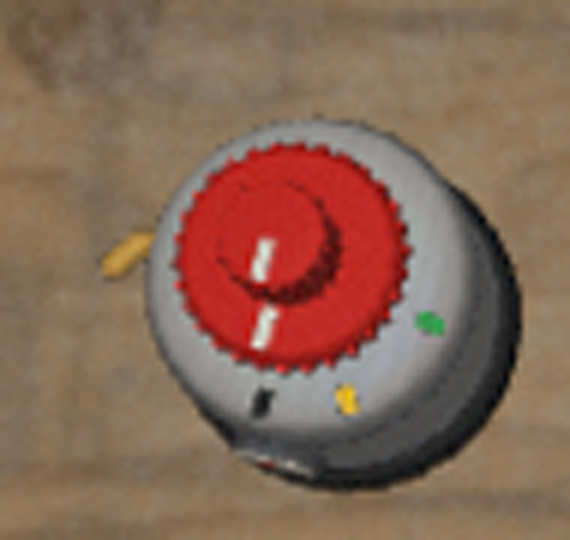

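The hub centre is at about (0.595, 0.139). The pointer faces the black mark, and the yellow and green marks lie anticlockwise from it. In the tool frame, anticlockwise is a negative turn. I'm moving over the cap, pre-rotating clockwise to leave wrist range.

Emit:
drive_tool --moves '[-1.2,-0.8,0,0,87,-2.4,-1.6,0,0,87,-3.6,-2.4,0,0,87,-4.8,-3.2,0,0,87,-6,-4,0,0,87]'

```text
time_s: 0.72
tool_pos: [0.36, 0.4091, 0.2223]
tool_rot: [-180.0, -0.0, 164.9]
force: [0.6, 0.9, -0.5]
grip_width: 0.0873
grasp_force: 0.0
```

Emit:
drive_tool --moves '[-1.2,-0.8,0,1,80,-2.4,-1.6,0,2,75,-3.6,-2.4,0,3,70,-4.8,-3.2,0,4,65,-6,-4,0,5,60]'

```text
time_s: 1.35
tool_pos: [0.55, 0.1925, 0.2223]
tool_rot: [-180.0, -0.0, 114.6]
force: [1.0, 0.7, -0.8]
grip_width: 0.0627
grasp_force: 0.0
```

Emit:
drive_tool --moves '[0,0,0,1,60,0,0,0,2,60,0,0,0,3,60,0,0,0,4,60,0,0,0,5,60]'

```text
time_s: 1.98
tool_pos: [0.549, 0.1939, 0.2221]
tool_rot: [-180.0, 0.0, 64.6]
force: [-0.5, -0.2, -0.1]
grip_width: 0.0598
grasp_force: 0.0
```

```bash
cat > st.py <<'E'
from h import *
from scipy.spatial.transform import Rotation as Ro
o=env.get_obs();np.set_printoptions(precision=4,suppress=True)
for k in("time_s","qpos","tool_pos","tool_rot","force","wrist_torque","grip_width","grasp_force"):print(k,o[k])
Rt=Ro.from_euler("xyz",o["tool_rot"],degrees=True)
print("units to (.5949,.1394,.118):",Rt.inv().apply(np.array([.5949,.1394,.118])-o["tool_pos"])/.04)
E
python3 st.py
```

```text
time_s 1.975
qpos [-44.6417  10.4929  25.759   94.0469  -4.6624  76.5773 -43.553 ]
tool_pos [0.549  0.1939 0.2221]
tool_rot [-179.9668    0.0393   64.6173]
force [-0.4851 -0.1519 -0.1384]
wrist_torque [-0.1255  0.0974 -0.019 ]
grip_width 0.059771790148874605
grasp_force 0.0
units to (.5949,.1394,.118): [-0.737   1.6232  2.6014]
```

Emit:
drive_tool --moves '[-0.37,0.81,0,0,60,-0.74,1.62,0,0,60,-0.74,1.62,0.8,0,60,-0.74,1.62,1.6,0,60,-0.74,1.62,1.6,0,60]'

```text
time_s: 2.6
tool_pos: [0.5931, 0.1393, 0.1555]
tool_rot: [-179.7, 0.3, 64.9]
force: [-0.5, 0.4, -0.7]
grip_width: 0.0598
grasp_force: 0.0
```

```bash
python3 st.py; python3 -c "
from h import *
p,d=snap('top','top2.png');cv2.imwrite('pics/crop2.png',cv2.resize(p[150:310,120:330,::-1],None,fx=3,fy=3))"
```

```text
time_s 2.6
qpos [-38.7567  17.0331  27.7676  94.8509  -8.2717  70.5353 -34.2682]
tool_pos [0.5931 0.1393 0.1555]
tool_rot [-179.7405    0.2557   64.9443]
force [-0.4787  0.3628 -0.6635]
wrist_torque [-0.1102  0.0357 -0.0177]
grip_width 0.059825577437229625
grasp_force 0.0
units to (.5949,.1394,.118): [0.0252 0.0427 0.9384]
```

View pics/crop2.png

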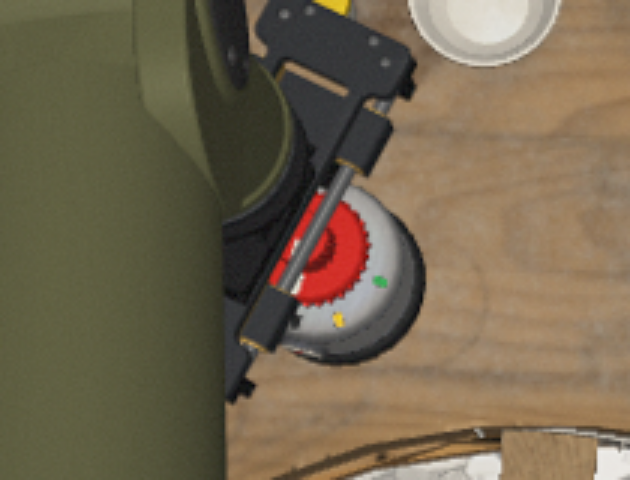

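The crop shows the open fingers straddling the red hub, around (310,245) in the crop, with the pads clear of it. I'm descending to 3 to 4 mm above the cap's flat, then gripping.

Emit:
drive_tool --moves '[0.02,0.03,0.5,0,60,0.02,0.03,0.86,0,60,0.02,0.03,0.86,0,60,0.02,0.03,0.86,0,45,0.02,0.03,0.86,0,36]'

```text
time_s: 3.28
tool_pos: [0.5973, 0.14, 0.1249]
tool_rot: [180.0, -0.1, 64.9]
force: [-1.3, -0.8, 0.1]
grip_width: 0.0475
grasp_force: 0.0
```

Emit:
drive_tool --moves '[0,0,0,0,30,0,0,0,0,25,0,0,0,0,20,0,0,0,0,20,0,0,0,0,20]' --squeeze 30

```text
time_s: 3.9
tool_pos: [0.597, 0.1401, 0.1245]
tool_rot: [180.0, -0.0, 64.9]
force: [-1.2, -0.0, 1.9]
grip_width: 0.0293
grasp_force: 30.0
```

```bash
python3 st.py
```

```text
time_s 3.9
qpos [-38.3275  18.748   27.4569  96.56    -9.2862  66.9326 -33.5184]
tool_pos [0.597  0.1401 0.1245]
tool_rot [179.9939  -0.0242  64.9472]
force [-1.2058 -0.0253  1.9418]
wrist_torque [-0.0674  0.319  -0.0579]
grip_width 0.029263314562111578
grasp_force 30.000496208667755
units to (.5949,.1394,.118): [-0.0375 -0.0392  0.1619]
```

Emit:
drive_tool --moves '[0,0,0,-0.7,20,0,0,0,-1.4,20,0,0,0,-2.1,20,0,0,0,-2.8,20,0,0,0,-3.3,20]'

```text
time_s: 4.53
tool_pos: [0.5964, 0.1402, 0.1244]
tool_rot: [-179.9, -0.0, 98.1]
force: [-2.4, -0.1, 3.6]
grip_width: 0.0295
grasp_force: 30.0
```

```bash
python3 st.py;python3 -c "
from h import *
p,d=snap('top','top3.png');cv2.imwrite('pics/crop3.png',cv2.resize(p[180:290,150:280,::-1],None,fx=5,fy=5,interpolation=cv2.INTER_CUBIC))"
```

```text
time_s 4.525
qpos [-34.2444  18.2259  22.4075  96.4245  -7.4913  66.8764  -1.7718]
tool_pos [0.5964 0.1402 0.1244]
tool_rot [-179.943    -0.0346   98.1228]
force [-2.3905 -0.0866  3.6159]
wrist_torque [-0.0144  0.6219 -0.0448]
grip_width 0.02945805033389673
grasp_force 30.00083953142166
units to (.5949,.1394,.118): [-0.014  -0.0388  0.1611]
```

View pics/crop3.png

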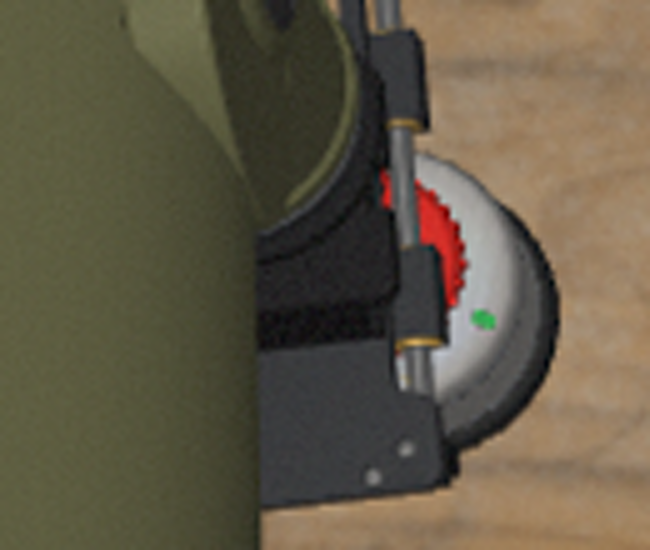

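The crop shows the gripper hiding the pointer; only the green mark at (483,320) is visible. The torque suggests the cap followed the turn. I'm easing onto the stop and pausing.

Emit:
drive_tool --moves '[0,0,0,-0.2,20,0,0,0,-0.3,20,0,0,0,-0.3,20,0,0,0,-0.3,20,0,0,0,-0.3,20]'

```text
time_s: 5.2
tool_pos: [0.5963, 0.1402, 0.1244]
tool_rot: [-179.9, -0.1, 100.9]
force: [-4.6, 1.0, 5.7]
grip_width: 0.0296
grasp_force: 30.0
```

```bash
python3 st.py;python3 -c "
from h import *
p,d=snap('scene','sc3.png');cv2.imwrite('pics/crop4.png',cv2.resize(p[150:290,180:320,::-1],None,fx=4,fy=4,interpolation=cv2.INTER_CUBIC))"
```

```text
time_s 5.2
qpos [-33.919   18.192   22.017   96.4192  -7.371   66.8656   0.8744]
tool_pos [0.5963 0.1402 0.1244]
tool_rot [-179.942    -0.0521  100.8624]
force [-4.5879  0.9725  5.6734]
wrist_torque [-0.0042  0.9786 -0.3887]
grip_width 0.029553639947612478
grasp_force 30.0019508600235
units to (.5949,.1394,.118): [-0.0125 -0.0384  0.1599]
```

View pics/crop4.png

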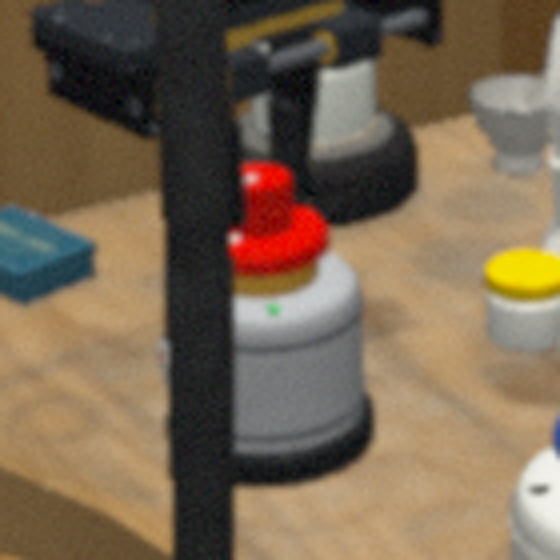

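Torque of -0.39 N m confirms the first stop. I'm easing the vertical load slightly and pausing about 1.2 s.

Emit:
drive_tool --moves '[0,0,-0.03,0.1,20,0,0,-0.03,0.1,20,0,0,-0.03,0.1,20,0,0,-0.03,0.1,20,0,0,-0.03,0.1,20]'

```text
time_s: 5.88
tool_pos: [0.5963, 0.1401, 0.1246]
tool_rot: [-179.9, -0.0, 100.0]
force: [-3.2, 1.6, -6.3]
grip_width: 0.0291
grasp_force: 30.0
```

Emit:
drive_tool --moves '[0,0,0,0,20,0,0,0,0,20,0,0,0,0,20,0,0,0,0,20,0,0,0,0,20]'

```text
time_s: 6.5
tool_pos: [0.5963, 0.1401, 0.1247]
tool_rot: [-179.9, -0.0, 100.0]
force: [-1.7, 1.6, -11.9]
grip_width: 0.0292
grasp_force: 30.0
```

Paused. Now I'm gripping harder and pressing down 7 to 8 mm.

Emit:
drive_tool --moves '[0,0,0,0,20,0,0,0.06,0,20,0,0,0.12,0,20,0,0,0.18,0,20,0,0,0.2,0,20]' --squeeze 50

```text
time_s: 7.12
tool_pos: [0.5965, 0.1401, 0.1212]
tool_rot: [-180.0, -0.1, 100.0]
force: [-11.0, 0.8, 8.6]
grip_width: 0.0285
grasp_force: 50.0
```

Emit:
drive_tool --moves '[0,0,0,0,20,0,0,0,0,20,0,0,0,0,20]'

```text
time_s: 7.5
tool_pos: [0.5965, 0.1401, 0.1211]
tool_rot: [-180.0, -0.1, 100.0]
force: [-10.0, 0.6, 7.7]
grip_width: 0.0287
grasp_force: 50.0
```

Emit:
drive_tool --moves '[0,0,0.06,0,20,0,0,0.12,0,20,0,0,0.12,0,20,0,0,0.12,0,20]'

```text
time_s: 8.0
tool_pos: [0.5966, 0.1401, 0.1173]
tool_rot: [180.0, -0.1, 100.0]
force: [-13.1, -0.0, 13.5]
grip_width: 0.029
grasp_force: 50.0
```

```bash
python3 st.py
```

```text
time_s 8.0
qpos [-33.919   18.5563  22.0814  96.8494  -7.6364  66.0558   0.1981]
tool_pos [0.5966 0.1401 0.1173]
tool_rot [179.9999  -0.105   99.9669]
force [-13.0541  -0.0468  13.4623]
wrist_torque [-0.1005  3.1107 -0.0737]
grip_width 0.02900003493207666
grasp_force 50.03431499004364
units to (.5949,.1394,.118): [-0.0105 -0.0449 -0.017 ]
```

It's fully pressed: 7.4 mm of travel at 13 N. Now I'm turning on to the end.

Emit:
drive_tool --moves '[0,-0.02,0,-0.8,20,0,-0.02,0,-1.6,20,0,-0.02,0,-2.4,20,0,-0.02,0,-3.2,20,0,-0.02,0,-4,20]'

```text
time_s: 8.62
tool_pos: [0.596, 0.1397, 0.1173]
tool_rot: [179.9, -0.0, 140.2]
force: [-11.7, -0.9, 12.3]
grip_width: 0.0289
grasp_force: 50.0
```

```bash
python3 st.py
```

```text
time_s 8.625
qpos [-29.034   18.0369  16.1044  96.7889  -5.462   65.9124  38.7651]
tool_pos [0.596  0.1397 0.1173]
tool_rot [179.9466  -0.0327 140.2151]
force [-11.7315  -0.9434  12.3279]
wrist_torque [-0.133   2.9023 -0.0449]
grip_width 0.028920892862693125
grasp_force 50.022355914115906
units to (.5949,.1394,.118): [ 0.0162 -0.0219 -0.0177]
```

Emit:
drive_tool --moves '[0,0,0,-0.6,20,0,0,0,-1.1,20,0,0,0,-1.1,20]'

```text
time_s: 9.0
tool_pos: [0.5959, 0.1395, 0.1173]
tool_rot: [179.9, -0.1, 150.8]
force: [-12.4, 1.0, 12.9]
grip_width: 0.0287
grasp_force: 50.0
```

```bash
python3 st.py
```

```text
time_s 9.0
qpos [-27.7127  17.9525  14.5524  96.7476  -4.9771  65.9083  49.0186]
tool_pos [0.5959 0.1395 0.1173]
tool_rot [179.9175  -0.0593 150.8246]
force [-12.3675   1.0176  12.8908]
wrist_torque [-0.0724  2.9709 -0.8124]
grip_width 0.02873522764151543
grasp_force 50.01362085342407
units to (.5949,.1394,.118): [ 0.0202 -0.0137 -0.0178]
```

End stop reached. I'm letting the cap rise with the hand, then opening and retreating.

Emit:
drive_tool --moves '[0,0,-0.1,0.1,20,0,0,-0.2,0.1,20,0,0,-0.3,0.1,20,0,0,-0.3,0.1,35,0,0,-0.3,0.1,50]'

```text
time_s: 9.62
tool_pos: [0.5989, 0.1392, 0.1272]
tool_rot: [179.8, 0.3, 149.9]
force: [-0.1, -1.2, 0.1]
grip_width: 0.0385
grasp_force: 0.0
```

Emit:
drive_tool --moves '[0,0,0,0,60,0,0,0,0,60,0,0,-0.6,0,60,0,0,-1.6,0,60,0,0,-2.6,0,60]'

```text
time_s: 10.25
tool_pos: [0.5961, 0.1396, 0.2295]
tool_rot: [-180.0, 0.0, 149.9]
force: [0.3, 0.2, -0.1]
grip_width: 0.0595
grasp_force: 0.0
```

Emit:
drive_tool --moves '[1,0,0,0,60,2,0,0,0,60,3,0,0,0,60,4,0,0,0,60,4,0,0,0,60]'

```text
time_s: 10.88
tool_pos: [0.4554, 0.2223, 0.2289]
tool_rot: [179.9, -0.0, 150.3]
force: [0.4, 0.1, -0.6]
grip_width: 0.0601
grasp_force: 0.0
```

```bash
python3 st.py; python3 -c "
from h import *
p,d=snap('top','top5.png');s,_=snap('scene','sc5.png')
r=lambda a,f:cv2.resize(a,(400,400))
cv2.imwrite('pics/crop5.png',np.hstack([r(p[180:290,170:280,::-1],4),r(s[150:290,180:320,::-1],3)]))
K,R,t=cam('top');v,u=np.mgrid[195:275,185:265];dd=d[195:275,185:265]
W=((np.linalg.inv(K)@np.stack([u*dd,v*dd,dd]).reshape(3,-1)).T-t)@R
q=W[np.hypot(W[:,0]-.595,W[:,1]-.1395)<.011];print('hub top z',np.median(q[:,2]))"
```

```text
time_s 10.875
qpos [-37.828    0.5665   8.9297 102.9311  -0.1536  76.4748  31.3924]
tool_pos [0.4554 0.2223 0.2289]
tool_rot [179.9386  -0.0344 150.2554]
force [ 0.4002  0.1497 -0.6497]
wrist_torque [-0.0493 -0.0517 -0.0553]
grip_width 0.060066469431695316
grasp_force 0.0
units to (.5949,.1394,.118): [-4.0581 -0.0731  2.7701]
hub top z 0.14691395149603273
```

View pics/crop5.png

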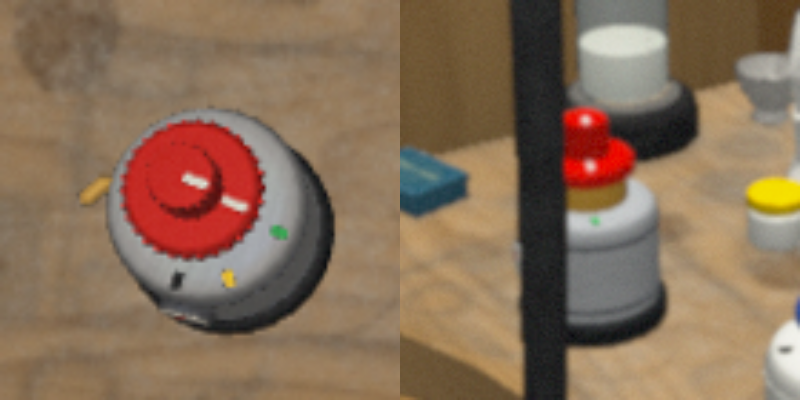

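The pointer at (235,203) now lines up with the green mark at (279,232). The hub top has risen about 6 mm (0.1407 to 0.1469 m), and the robot is clear of everything.

```bash
python3 -c "
from cell import env
print(env.sign_off())"
```

```text
the job is handed in; nothing more can be done
None
```

The red cap was turned to its first stop, held there over a second to vent, then pressed down, turned to the green mark and released. It now sits loose about 6 mm up, the robot never went near the blue cap, and the job is handed in (no verdict was shown).

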